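# Put the spanners away and pin the tool drawer shut

### The job

Clear the bench at the end of a repair: pull the tool drawer open by its handle, lay every spanner that is lying on the bench or on the blue mat inside it, then push the drawer fully shut. Then lock it by sliding the orange-handled lock pin through the yellow eye on the cabinet and on through the yellow eye on the drawer, right up to its handle, and leave it there. Leave the oil bottle, the jar and the hammer where they are.

Things in the scene. Friction and masses are not known exactly. Their poses are not given: they have to be found in the camera images.
- cabinet: red steel bench-top tool cabinet fixed to the bench, 270 mm deep (x), 300 mm wide (y), 96 mm high, with one drawer. Origin: on the bench under the middle of the shut drawer's front face (dark grey); own +x points from its front to its back, +y to its left as the robot sees it, z up. The cabinet's top plate covers x = 15 to 270 mm
- drawer (a joint): how far the drawer is pulled out, m: 0 fully shut (hard stop), 0.19 fully out (hard stop). It slides along the cabinet's own -x; sliding friction about 2 N plus light damping; it stays where it is left. May start slightly ajar (up to 20 mm)
- drawer_handle (a point): middle of the drawer's aluminium bar handle: a 12 mm thick round bar, 120 mm long along the cabinet's y, 45 mm (bar's axis) in front of the drawer's front face, 62 mm above the bench; free room above it
- drawer_in (a point): point on the drawer's inner floor, midway across it (moves with the drawer; axes as the cabinet's; 75 mm behind the front face), 18 mm above the bench. The inside reaches from 55 mm before (-x) to 175 mm behind this point and 130 mm to either side; its side walls rise 53 mm above the floor, its front panel 68 mm
- drawer_eye (a point): centre of the hole in the drawer's yellow lock lug (moves with the drawer; axes as the cabinet's): an upright 6 mm plate, 42 by 40 mm, its 14 mm round hole runs along the cabinet's y, 58 mm above the bench, 26 mm in front of the drawer's front face. When the drawer is shut it lies 47 mm to the +y side of cabinet_eye and in line with it
- cabinet_eye (a point): centre of the like hole (14 mm, along the cabinet's y, in a 6 mm plate) in the cabinet's yellow lock lug at the cabinet's right (-y) front edge. The pin enters here first, moving along the cabinet's +y, from the open space to the cabinet's right
- spanner0: combination spanner of bright steel lying flat on the blue mat (may be absent), 130 mm long along its own x axis (ring head 26 mm wide at -x, open jaw 26 mm wide at +x), 10 mm thick; straight shank 14 mm wide and 9 mm thick (z 0.5 to 9.5 mm) over the middle 70 mm. Origin: middle of its length, on its underside; z up. 120 g
- spanner1: combination spanner of bright steel lying flat on the blue mat (may be absent), 130 mm long along its own x axis (ring head 26 mm wide at -x, open jaw 26 mm wide at +x), 10 mm thick; straight shank 14 mm wide and 9 mm thick (z 0.5 to 9.5 mm) over the middle 70 mm. Origin: middle of its length, on its underside; z up. 120 g
- spanner2: combination spanner of bright steel lying flat on the blue mat (may be absent), 130 mm long along its own x axis (ring head 26 mm wide at -x, open jaw 26 mm wide at +x), 10 mm thick; straight shank 14 mm wide and 9 mm thick (z 0.5 to 9.5 mm) over the middle 70 mm. Origin: middle of its length, on its underside; z up. 120 g
- spanner3: combination spanner of bright steel lying flat on the blue mat (may be absent), 130 mm long along its own x axis (ring head 26 mm wide at -x, open jaw 26 mm wide at +x), 10 mm thick; straight shank 14 mm wide and 9 mm thick (z 0.5 to 9.5 mm) over the middle 70 mm. Origin: middle of its length, on its underside; z up. 120 g
- spanner4: combination spanner of bright steel lying flat on the bare bench to the left of the cabinet (may be absent), 130 mm long along its own x axis (ring head 26 mm wide at -x, open jaw 26 mm wide at +x), 10 mm thick; straight shank 14 mm wide and 9 mm thick (z 0.5 to 9.5 mm) over the middle 70 mm. Origin: middle of its length, on its underside; z up. 120 g
- lockpin: lock pin: steel rod of 9 mm diameter, 95 mm long with tapered end, on a square orange handle 20 by 20 mm, 55 mm long. Origin: on the axis where rod meets handle; own +x runs along the rod to its end, the handle from x = 0 to -55 mm. Lies on the bench right of the cabinet, axis 10 mm up, rod end pointing roughly to the robot's left. 120 g, weight centre in the front of the handle
- pin_tip (a point): free end of the lock pin's rod, 95 mm along +x from its origin
- mat: thin blue mat fixed flat on the bench, 170 by 340 mm, 3 mm thick; origin on its underside at its middle
- oil_bottle: black bottle with yellow label and red cap, 64 mm diameter, 170 mm high, standing on the bench; not part of the job. Origin: centre of its underside
- nut_jar: amber glass jar, 60 mm diameter, 75 mm high, standing on the cabinet's top; not part of the job. Origin: centre of its underside
- hammer: hammer 260 mm long along its own x (origin under its middle), wooden handle, lying on the bench far to the left; not part of the job

How it is judged:
By the outcome, as a careful person would: the job done as asked, in the order asked, and still so for the second after the job is handed in, with the robot touching nothing.
Of spanner0, spanner1, spanner2, spanner3, spanner4 only 3 to 5 are there at a start; the rules pass over those that are not, and their reading is None.
At some moment in a run one of spanner0, spanner1, spanner2, spanner3, spanner4, lockpin may be knocked a few centimetres aside while the robot is not near it.
Once in a run the grip may slacken for a moment while it holds something.
It also fails if it takes over 210 s, if anything falls off the work surface, if the arm or the gripper's body presses on something with over 40 N, if the wrist force passes 120 N, or if a joint passes its speed limit or range.

### The arm

A 6-joint arm with a two-finger parallel gripper is mounted at the origin on the work surface. World frame = base frame: x ahead of the robot, y to its left, z up, the work surface at z = 0. Lengths are in m, angles in rad, forces in N, time in s.
With the tool pointing down it reaches from about 0.325 to 0.75 m from the base axis. Payload 7.6 kg.
Tool frame: the origin (TCP) lies midway between the tips of the shut fingers; the grasp point (between the pads) lies env.grasp_offset behind it (env.grasp_offset is the distance from the TCP to the grasp point, in m); z points along the fingers, y is the line along which they close (so a half turn about z gives the same grasp; the last joint's range is limited). The gripper opens to 85 mm and grips with 20 to 120 N. Pads are 22 mm wide; open, the fingers measure 114 mm over their backs; the gripper's body (76 mm by 85 mm) begins 54 mm behind the grasp point. The pads swing forward as they close: fully open they stand 13 mm farther back than shut.
Start: joints at [1.2, 0.052, 1.401, -0, 1.689, -0.07], TCP at [0.156, 0.501, 0.231] pointing down, gripper open.
Joint ranges: [-2.9, 2.9], [-0.91, 2.17], [0.12, 2.37], [-1.06, 4.2], [0.26, 2.73], [-2.93, 2.93]. Speed limits (rad/s): [2.57, 2.57, 3.01, 3.14, 3.14, 3.14].

### API

Orientations are given as a unit quaternion [w, x, y, z].
In Python, from rig import env, effector, kin, state, eyes, workorder gives the robot as it stands. Calls block until the motion is done:
- env.reach(position, orientation): joint-space move of the TCP to a pose.
- env.movel(position, attitude=None, velocity=0.15): straight line of the TCP; attitude=None keeps the orientation; velocity is the mean speed in m/s.
- env.move_joints(angles): joint-space move.
- effector.let_go() and effector.close(f_grip=None): open the fingers fully, or close them until they stop; f_grip is the grip in N (None keeps the last).
- env.wait(seconds).
- kin.ik(position, orientation): joint angles nearest the present ones, or None.
- state(): the state.
- eyes.capture(name): name is "scene" or "top"; returns a dict with "pixels" (384x512x3 uint8, red, green, blue), "fovy" (degrees; the focal length in pixels is half the picture's height over the tangent of half this angle, whatever the lens; pixels are square), "cx", "cy" (the principal point, pixels), "pose" (4x4, takes a point from camera to world coordinates). Camera axes: x right, y up, looking along -z (the intrinsics and any distortion apply to the point x, -y, -z); pixel columns grow to the right and rows downward; lengths in m; the calibration is good to about 2 mm. A picture is of the moment at which its call begins. There is no depth.
A pose or a line that the arm cannot do raises env.IKError and nothing moves.
- workorder.sign_off(): hands the job in; it is judged then, once.
Trained networks look in a picture, given as the dict that the camera call returned (one of the last four; its "shot" number tells which), for a name from the list of things; names that differ only in an ending like _2 or _b are one class to them, and where a whole thing is asked for, a point or a joint stands for the part that bears it (a point fixed in the world has none). Each returns a list of dicts, best first, with "score" (0 to 1); they miss things now and then, are a little off and sometimes report something else, mostly with a low value. They report only what shows in the picture. A call takes as long as a camera call.
- eyes.outline_of(picture, query): "pixels" (384x512 bool, what is visible of it) and "box" ([left, top, right, bottom] in pixels, round what is visible of it).
- eyes.place_of(picture, query): "at" ([row, column] in pixels: a listed point, or the origin of a listed thing).
The state is a dict: "t": time; "joints": joint angles; "joint_vel": joint speeds; "joint_efforts": joint torques, N m; "tool_pos": TCP position; "orientation": TCP orientation; "wrist_force": force on the tool from outside, world axes, zero at the start; "torque": the same for the moment, N m; "grip_width": opening from 0.0 (shut) to 1.0 (fully open); "grip_force": force on a finger pad.
Only numpy, scipy, OpenCV 4.12 (cv2) and the standard library are available. Lean on these libraries where they do the work, as an engineer would, in place of code of your own. Each camera call takes 0.05 s, during which the arm holds its last target. There are 200 camera calls.

## Working session

There is one attempt and no reset: what is moved stays moved. The work goes in short steps, each a Python script; the robot and the scene stay as the last script left them, time stands still between calls to the robot, and variables do not carry over. Pictures are saved under pics/ and viewed, at most 14 in all, crops included, and the job is handed in when it is done.

```bash
ls; mkdir -p pics; python3 - <<'E'
from rig import env, effector, kin, state, eyes, workorder
import cv2,numpy as np
s=state();print(s, env.grasp_offset)
for n in("scene","top"):
    c=eyes.capture(n);print(n,c["fovy"],c["cx"],c["cy"],c["pose"].tolist() if hasattr(c["pose"],'tolist') else c["pose"],[k for k in c])
    print({k:c[k] for k in c if k not in("pixels","pose")})
    cv2.imwrite(f"pics/{n}0.png",cv2.resize(c["pixels"][:,:,::-1],(800,600),interpolation=cv2.INTER_CUBIC))
    for q in ["spanner0","spanner4","lockpin","pin_tip","cabinet","drawer_handle","drawer_eye","cabinet_eye","drawer_in","mat","oil_bottle","nut_jar","hammer"]:
        print(q,[(np.round(d["at"],1).tolist(),round(d["score"],2)) for d in eyes.place_of(c,q)])
E
```

```text
pics
{'t': 0.0, 'joints': array([ 1.19964810e+00,  5.28513479e-02,  1.40177393e+00, -3.26905607e-05,
        1.68862778e+00, -7.03638133e-02]), 'joint_vel': array([ 0.00154658,  0.0005866 ,  0.00056914, -0.00031863,  0.00106758,
        0.00125352]), 'joint_efforts': array([ 1.29124834e-03, -3.81669438e+01, -3.60182655e+01, -1.76095096e-06,
        6.22168111e-03, -6.82386968e-06]), 'tool_pos': array([0.15544232, 0.50112088, 0.23043997]), 'orientation': array([-1.65947815e-04,  1.49827760e-01,  9.88711764e-01, -8.13610547e-04]), 'wrist_force': array([ 1.10253549, -1.12259547, -0.63572899]), 'torque': array([-0.01720789, -0.02308178,  0.07289431]), 'grip_force': 0.0, 'grip_width': 1.0000753080337614} 0.0187
scene 43.11060312733811 255.69742335209583 191.3382231524151 [[-0.1718955601963018, -0.6320914861718695, 0.7555873672142996, 1.7865088461084417], [0.9851114875125123, -0.11239486433632206, 0.13008747688269154, 0.20142061207682896], [0.0026969530371607916, 0.7666992549754155, 0.6420007623550444, 1.0591427381182656], [0.0, 0.0, 0.0, 1.0]] ['pixels', 'fovy', 'cx', 'cy', 'pose', 'shot'
[... 1215 characters left out ...]
48127656, 'shot': 2}
spanner0 [([239.7, 325.1], 0.72), ([244.5, 377.1], 0.66), ([243.5, 135.2], 0.62), ([239.8, 349.6], 0.5)]
spanner4 [([239.7, 325.1], 0.72), ([244.5, 377.1], 0.66), ([243.5, 135.2], 0.62), ([239.8, 349.6], 0.5)]
lockpin [([187.8, 333.4], 0.73)]
pin_tip [([218.9, 330.7], 0.76)]
cabinet [([188.2, 220.4], 0.95), ([199.4, 213.9], 0.19)]
drawer_handle [([199.7, 213.8], 0.7), ([237.7, 338.0], 0.47), ([223.2, 100.9], 0.36)]
drawer_eye [([182.8, 251.8], 0.58), ([237.8, 336.7], 0.23)]
cabinet_eye [([180.2, 266.2], 0.82)]
drawer_in [([167.9, 217.3], 0.61)]
mat [([237.4, 338.2], 0.98)]
oil_bottle [([201.7, 423.1], 0.8)]
nut_jar [([145.4, 225.6], 0.59)]
hammer [([223.9, 103.2], 0.88)]
```

View pics/scene0.png

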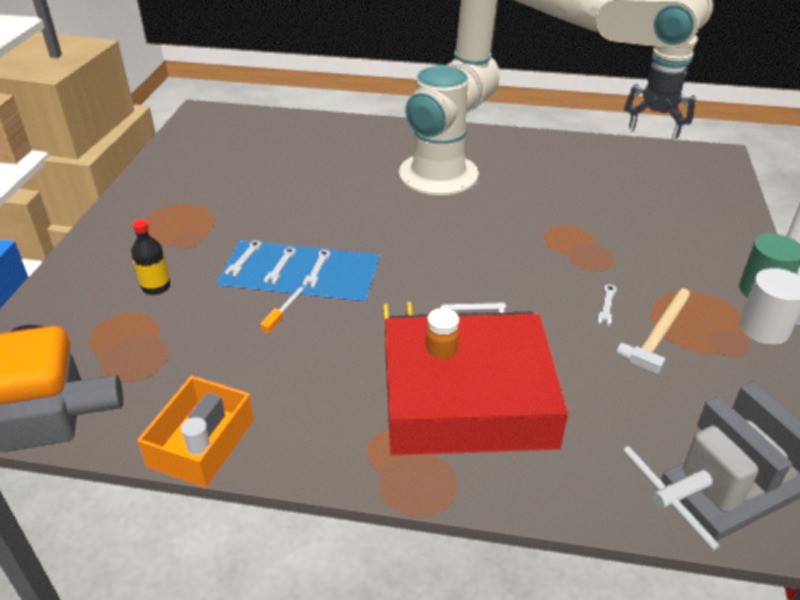

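View pics/top0.png

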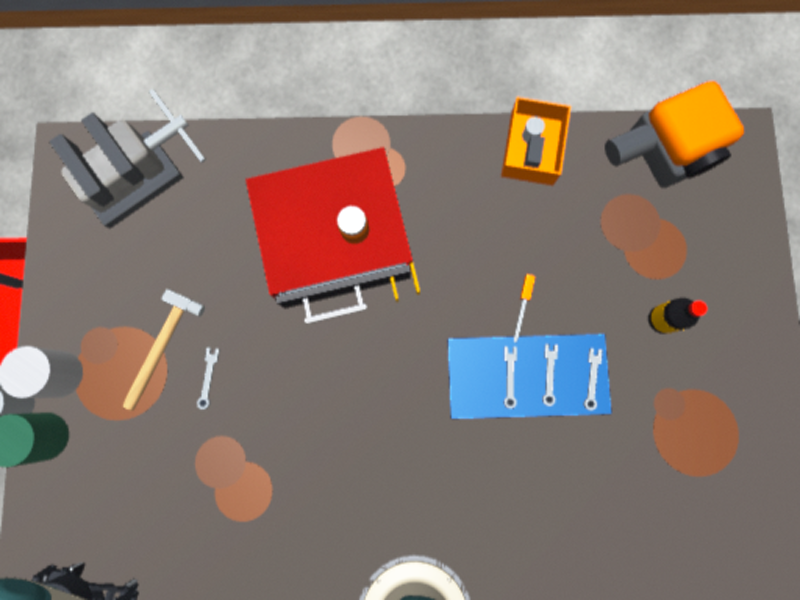

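Top view (800x600 scale): three spanners on the mat at (510,375), (550,375) and (594,378), one on the bench at (207,378), and the pin from its handle at (528,287) to its tip at (515,340). The drawer handle is at (335,313), the yellow lugs are at (395,288) and (416,278). Next I'll write the helpers and measure positions.

```bash
cat > h.py <<'E'
from rig import env, effector, kin, state, eyes, workorder
import cv2, numpy as np
from scipy.optimize import least_squares
from scipy.spatial.transform import Rotation as R
np.set_printoptions(precision=4,suppress=True)
def cam(c):
    f=c["pixels"].shape[0]/2/np.tan(np.radians(c["fovy"])/2); return f,c["cx"],c["cy"],np.array(c["pose"])
def rays(c,uv):
    f,cx,cy,P=cam(c); uv=np.atleast_2d(uv).astype(float)
    d=np.c_[(uv[:,0]-cx)/f,-(uv[:,1]-cy)/f,-np.ones(len(uv))]@P[:3,:3].T
    return P[:3,3],d
def plane(c,uv,z):
    o,d=rays(c,uv); return (o+d*((z-o[2])/d[:,2])[:,None])[:,:2]
def proj(c,X):
    f,cx,cy,P=cam(c); p=(np.atleast_2d(X)-P[:3,3])@P[:3,:3]
    return np.c_[cx-f*p[:,0]/p[:,2],cy+f*p[:,1]/p[:,2]]
def tri(cs,uvs):
    A=np.zeros((3,3));b=np.zeros(3)
    for c,uv in zip(cs,uvs):
        o,d=rays(c,uv);d=d[0]/np.linalg.norm(d[0]);M=np.eye(3)-np.outer(d,d);A+=M;b+=M@o
    return np.linalg.solve(A,b)
def axis_fit(c,m,z):
    """middle and axis angle of a long thing's mask at height z"""
    v,u=np.nonzero(m); p=plane(c,np.c_[u,v],z)
    (a,b),(w,h),t=cv2.minAreaRect((p*1000).astype(np.float32))
    q=p-p.mean(0); e=np.linalg.svd(q,full_matrices=False)[2][0]; s=q@e
    n=np.array([-e[1],e[0]])
    mid=p.mean(0)+e*(s.max()+s.min())/2+n*0
    return mid,np.arctan2(e[1],e[0]),s.max()-s.min()
def spanners(c,z=None):
    out=[]
    for d in eyes.outline_of(c,"spanner0"):
        if d["score"]<.3: continue
        m=d["pixels"]; mid,a,L=axis_fit(c,m,.009)
        out.append((mid,a,L,d["score"]))
    return out
def down(yaw):
    """tool pointing down, closing line (tool y) at world angle yaw+90deg; tool x at yaw"""
    q=(R.from_euler("z",yaw)*R.from_euler("x",np.pi)).as_quat(); return np.r_[q[3],q[:3]]
E
python3 - <<'E'
from h import *
cs={n:eyes.capture(n) for n in("top","scene")}
t,s=cs["top"],cs["scene"]
m=eyes.outline_of(t,"mat")[0]["pixels"]; v,u=np.nonzero(m)
p=plane(t,np.c_[u,v],.003);print("mat",cv2.minAreaRect((p*1000).astype(np.float32)))
for n,c in cs.items():
    print(n,"spanners",*[(np.round(x[0],3),round(np.degrees(x[1])),round(x[2],3),round(x[3],2)) for x in spanners(c)],sep="\n ")
    d=eyes.outline_of(c,"lockpin")
    for k in d[:2]: print("pin",axis_fit(c,k["pixels"],.01),k["score"],k["box"])
for q,z in (("lockpin",.01),("pin_tip",.01),("drawer_handle",.062),("drawer_eye",.058),("cabinet_eye",.058),("cabinet",0),("oil_bottle",0),("nut_jar",.096),("hammer",0)):
    P=[eyes.place_of(c,q) for c in(t,s)]
    P=[p[0]["at"][::-1] if p else None for p in P]
    print(q,*[plane(c,p,z)[0] if p is not None else None for c,p in zip((t,s),P)], tri((t,s),P) if None not in [None if p is None else 1 for p in P] else "")
img=t["pixels"].astype(int); red=((img[...,0]>150)&(img[...,1]<50)&(img[...,2]<50)).astype(np.uint8)
cn=cv2.findContours(red,0,2)[0]; cn=max([k for k in cn if cv2.contourArea(k)>2000],key=cv2.contourArea)
h=cv2.convexHull(cn); ap=cv2.approxPolyDP(h,4,True)[:,0]
print("plate",ap,plane(t,ap,.096),cv2.minAreaRect((plane(t,h[:,0],.096)*1000).astype(np.float32)))
E
```

```text
mat ((475.43621826171875, -253.6592254638672), (169.8507080078125, 339.7596740722656), 0.5397682189941406)
top
 spanners
 (array([0.483, 0.429]), 172, np.float64(0.125), 0.68)
 (array([ 0.464, -0.388]), 171, np.float64(0.126), 0.6)
 (array([ 0.468, -0.213]), 177, np.float64(0.119), 0.6)
 (array([ 0.476, -0.298]), 172, np.float64(0.127), 0.56)
 (array([0.669, 0.14 ]), 104, np.float64(0.298), 0.41)
pin (array([ 0.6221, -0.2479]), np.float64(2.8706228317874314), np.float64(0.1487233275508985)) 0.6 [327.2, 175.9, 342.4, 216.1]
scene
 spanners
 (array([0.485, 0.428]), -8, np.float64(0.136), 0.55)
 (array([ 0.478, -0.3  ]), -7, np.float64(0.131), 0.44)
 (array([ 0.471, -0.215]), -2, np.float64(0.13), 0.44)
pin (array([ 0.6259, -0.2519]), np.float64(-0.2520184787888275), np.float64(0.15398600813263702)) 0.65 [165.9, 180.1, 192.4, 210.5]
lockpin [ 0.6353 -0.2424] [ 0.6366 -0.2549] [ 0.6367 -0.2485  0.0098]
pin_tip [ 0.5483 -0.2292] None 
drawer_handle None [0.6099 0.1366] 
drawer_eye [0.6563 0.0292] [0.6644 0.0201] [0.658  0.0243 0.053 ]
cabinet_eye [ 0.6623 -0.0154] [ 0.6623 -0.0171] [ 0.6624 -0.0162  0.0582]
cabinet [0.6678 0.1326] [0.6628 0.1338] [0.667  0.1331 0.0038]
oil_bottle [ 0.6013 -0.5566] [ 0.6089 -0.5518] [ 0.6018 -0.5578 -0.0061]
nut_jar [0.7828 0.103 ] [0.7768 0.1027] [0.7814 0.1029 0.1004]
hammer [0.5461 0.5411] [0.536  0.5458] [0.5454 0.5409 0.0068]
plate [[245  95]
 [263 166]
 [173 188]
 [158 115]] [[ 0.9545  0.0463]
 [ 0.713  -0.0082]
 [ 0.6474  0.2783]
 [ 0.8911  0.332 ]] ((801.1104125976562, 162.90736389160156), (254.52635192871094, 295.7908630371094), 12.53351879119873)
```

```bash
cat >> h.py <<'E'
YAW=np.radians(12.6); O=np.array([.662,.132])   # cabinet
def rot(a): return np.array([[np.cos(a),-np.sin(a)],[np.sin(a),np.cos(a)]])
def c2w(x,y): return O+rot(YAW)@np.array([x,y])
def w2c(p): return (np.atleast_2d(p)-O)@rot(YAW)
def pick_q(xy,z,yaw,ref=None):
    best=None
    for k in(0,np.pi):
        q=down(yaw+k); j=kin.ik([*xy,z],q)
        if j is not None:
            cost=abs(j[5])
            if best is None or cost<best[0]: best=(cost,q)
    if best is None: raise RuntimeError(f"no ik {xy} {z}")
    return best[1]
E
python3 - <<'E'
from h import *
t=eyes.capture("top"); im=t["pixels"].astype(int)
w=(im.min(2)>170); v,u=np.nonzero(w); p=w2c(plane(t,np.c_[u,v],.062))
k=(abs(p[:,1])<.08)&(p[:,0]<0)&(p[:,0]>-.1); b=p[k]; print(k.sum(), b.min(0),b.max(0))
h,e=np.histogram(b[:,0],np.arange(-.1,.005,.003)); print(np.c_[e[:-1],h][h>0].tolist())
bar=b[b[:,0]<b[:,0].min()+.016]; print("bar",bar.mean(0),np.polyfit(bar[:,1],bar[:,0],1))
# red plate via model fit of 4 edges
red=((im[...,0]>150)&(im[...,1]<50)&(im[...,2]<50)); v,u=np.nonzero(red); p=w2c(plane(t,np.c_[u,v],.096))
k=(p[:,0]>-.05)&(p[:,0]<.32)&(abs(p[:,1])<.2); print("plate",np.percentile(p[k],[.3,99.7],axis=0), "want .015,-.15 .270,.15")
yl=((im[...,0]>170)&(im[...,1]>120)&(im[...,2]<90)); v,u=np.nonzero(yl);p=w2c(plane(t,np.c_[u,v],.078)); k=(p[:,0]>-.12)&(p[:,0]<.05)&(p[:,1]<-.05)&(p[:,1]>-.2)
n,lab=cv2.connectedComponents((yl).astype(np.uint8))
for i in range(1,n):
    q=np.array([pp for pp,vv,uu in zip(p,v,u) if lab[vv,uu]==i]); 
    if len(q)>8 and abs(q[:,1]).max()<.2: print("lug",len(q),q.min(0),q.max(0),q.mean(0))
s=eyes.capture("scene"); im=s["pixels"].astype(int)
w=(im.min(2)>170); v,u=np.nonzero(w); p=w2c(plane(s,np.c_[u,v],.062)); k=(abs(p[:,1])<.08)&(p[:,0]<-.02)&(p[:,0]>-.1);print("scene bar",p[k].min(0),p[k].max(0),p[k].mean(0))
E
```

```text
173 [-0.0519 -0.0347] [-0.0004  0.0799]
[[-0.05199999999999996, 32.0], [-0.04899999999999996, 33.0], [-0.04599999999999996, 32.0], [-0.042999999999999955, 30.0], [-0.03999999999999995, 14.0], [-0.03699999999999995, 3.0], [-0.03399999999999995, 2.0], [-0.030999999999999944, 3.0], [-0.02799999999999994, 3.0], [-0.02499999999999994, 2.0], [-0.021999999999999936, 2.0], [-0.018999999999999934, 3.0], [-0.01599999999999993, 3.0], [-0.012999999999999928, 3.0], [-0.009999999999999926, 2.0], [-0.006999999999999923, 2.0], [-0.00399999999999992, 3.0], [-0.0009999999999999176, 1.0]]
bar [-0.0454  0.0227] [-0.0029 -0.0453]
plate [[ 0.0201 -0.1473]
 [ 0.2687  0.1467]] want .015,-.15 .270,.15
lug 47 [-0.0446 -0.1505] [ 0.0168 -0.1426] [-0.0149 -0.147 ]
lug 35 [-0.049  -0.1036] [-0.0021 -0.0964] [-0.0255 -0.1001]
scene bar [-0.0587 -0.0642] [-0.0202  0.0794] [-0.0421  0.0013]
```

```bash
python3 - <<'E'
from h import *
effector.close(20); 
xy=c2w(-.021,.022); q=pick_q(xy,.2,YAW)
print(kin.ik([*xy,.04],q))
env.reach([*xy,.2],q); f0=state()["wrist_force"]
env.movel([*xy,.10],q); print(state()["wrist_force"]-f0)
env.movel([*xy,.042],q,velocity=.05); print(state()["wrist_force"]-f0,state()["tool_pos"])
for x in(-.04,-.12,-.20,-.212):
    env.movel([*c2w(x,.022),.042],q,velocity=.08); s=state(); print(x,s["wrist_force"]-f0,w2c(s["tool_pos"][:2]))
t=eyes.capture("top"); cv2.imwrite("pics/t1.png",cv2.resize(t["pixels"][:,:,::-1],(800,600)))
E
```

```text
[ 0.1733  0.5411  1.1995 -0.      1.4011  1.5241]
[ 1.0691 -0.795   0.2553]
[-0.2121 -0.4824 -1.3631] [0.637  0.1489 0.0426]
-0.04 [ 0.2541  0.1384 -0.3517] [[-0.0399  0.022 ]]
-0.12 [ 0.0868 -0.1927 -0.3945] [[-0.12    0.0219]]
-0.2 [ 1.3277 -0.022  -0.3318] [[-0.1998  0.022 ]]
-0.212 [-0.3572 -1.004   0.1891] [[-0.2121  0.022 ]]
```

View pics/t1.png

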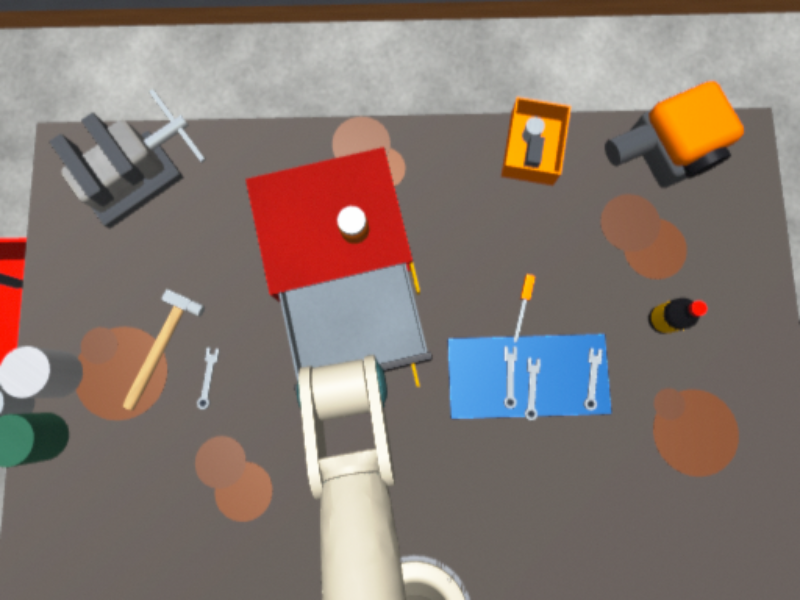

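The drawer is open (front edge around (365,365)) and empty. The middle mat spanner has been knocked to (532,388), the others haven't moved. Next is the first pick.

```bash
cat >> h.py <<'E'
DX=-.184   # drawer front face, cabinet x
def look_spanners():
    t=eyes.capture("top"); r=[]
    for mid,a,L,sc in spanners(t):
        x,y=w2c(mid)[0]
        if L<.09 or L>.16 or (x>-.21 and abs(y)<.16): continue   # not spanner-like, or already in the drawer
        if any(np.hypot(*(mid-k[0]))<.02 for k in r): continue
        r.append((mid,a,L,sc))
    return r
def grasp(mid,a,base):
    q=pick_q(mid,base+.0025,a)
    effector.let_go(); env.reach([*mid,.15],q); f0=state()["wrist_force"]
    env.movel([*mid,base+.03],q,velocity=.15); env.movel([*mid,base+.0025],q,velocity=.04)
    print(" down",state()["wrist_force"]-f0)
    effector.close(60); w0=state()["grip_width"]
    env.movel([*mid,.17],q,velocity=.15); s=state(); print(" grip",w0,s["grip_width"],s["grip_force"],s["wrist_force"]-f0)
    return s["grip_width"]>.08
def place(y,x=.105):
    p=c2w(DX+x,y); q=pick_q(p,.03,YAW)
    env.reach([*p,.17],q); print(" arrive",state()["grip_width"],state()["grip_force"])
    if state()["grip_width"]<.08: return False
    f0=state()["wrist_force"]
    env.movel([*p,.05],q,velocity=.15); env.movel([*p,.0235],q,velocity=.04); print(" set",state()["wrist_force"]-f0,state()["grip_width"])
    effector.let_go(); env.movel([*p,.17],q,velocity=.2); return True
E
python3 - <<'E'
from h import *
q=state()["orientation"]; env.movel([*c2w(-.202,.022),.042],q); env.movel([*c2w(-.202,.022),.18],q,velocity=.2)
L=look_spanners(); print(L)
m=max(L,key=lambda k:k[0][1]); print(m)
if grasp(m[0],m[1],0.): place(.07)
print(look_spanners(),state()["t"])
t=eyes.capture("top"); cv2.imwrite("pics/t2.png",cv2.resize(t["pixels"][:,:,::-1],(800,600)))
E
```

```text
[(array([ 0.4459, -0.2582]), np.float64(3.033662372265265), np.float64(0.12237696764799758), 0.75), (array([0.4829, 0.4295]), np.float64(3.0010171315137244), np.float64(0.12550913309084763), 0.7), (array([ 0.4634, -0.388 ]), np.float64(2.978842914135001), np.float64(0.12552435292688477), 0.68), (array([ 0.4713, -0.213 ]), np.float64(3.0748212737810445), np.float64(0.12591887274492478), 0.62)]
(array([0.4829, 0.4295]), np.float64(3.0010171315137244), np.float64(0.12550913309084763), 0.7)
 down [ 1.4445 -0.0914  0.3978]
 grip 0.13625715340160496 0.13616365479317138 59.43310797214508 [ 1.3932  0.353  -0.465 ]
 arrive 0.13244897311396486 59.424092173576355
 set [ 1.4316 -0.517  -0.3988] 0.1365806292260706
[(array([ 0.4474, -0.2586]), np.float64(3.032244754201918), np.float64(0.12600693376019112), 0.8), (array([ 0.4636, -0.3879]), np.float64(2.9783544323984374), np.float64(0.12599905119887067), 0.7), (array([ 0.4731, -0.2138]), np.float64(3.057799022278353), np.float64(0.12928106490967786), 0.63)] 22.9167
```

View pics/t2.png

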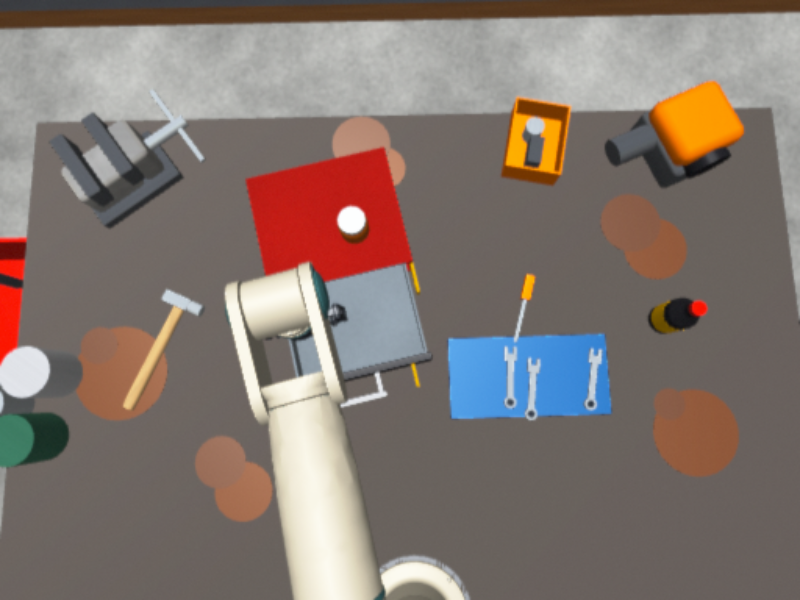

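The first spanner went in with a sound grip. Three are left on the mat, at (510,375), (532,388) and (594,378).

```bash
python3 - <<'E'
from h import *
for y in(-.07,.023,-.023):
    for tr in range(3):
        L=look_spanners()
        if not L: break
        m=min(L,key=lambda k:k[0][1]); print(y,m)
        if grasp(m[0],m[1],.003) and place(y): break
        env.movel(np.r_[state()["tool_pos"][:2],.17])
p=c2w(-.08,0); env.reach([.42,.25,.25],pick_q([.42,.25],.25,0))
print(look_spanners(),state()["t"])
for n in("top","scene"):
    t=eyes.capture(n); cv2.imwrite(f"pics/{n}3.png",cv2.resize(t["pixels"][:,:,::-1],(800,600)))
E
```

```text
-0.07 (array([ 0.4617, -0.3877]), np.float64(2.9653415614902525), np.float64(0.12211827169314599), 0.7)
 down [-0.9492  0.2044  0.0581]
 grip 0.1301115083963527 0.14076345365330659 59.22947645187378 [-0.8154 -0.0659 -1.4544]
 arrive 0.13714699327169666 59.21265721321106
 set [ 0.8657 -0.3639 -1.665 ] 0.1425331087026672
0.023 (array([ 0.4477, -0.2587]), np.float64(3.0305201771554935), np.float64(0.1260331205968098), 0.68)
 down [-0.6102  1.3434 -0.118 ]
 grip 0.13863303646408248 0.14082055782321196 58.89245867729187 [ 0.4225  0.5409 -1.4806]
 arrive 0.1421402570368563 58.892719745635986
 set [ 0.0165 -0.1042 -1.7703] 0.13595365204235726
-0.023 (array([ 0.4712, -0.2133]), np.float64(3.062655603427685), np.float64(0.1196930562034472), 0.46)
 down [-0.832   0.3682  0.5326]
 grip 0.1398233996047115 0.13639289547627545 58.69505167007446 [-1.129 -0.396 -0.943]
 arrive 0.1341525175540376 58.69450628757477
 set [-0.6653  1.0162 -0.5722] 0.1387252932841453
[] 56.55
```

View pics/top3.png

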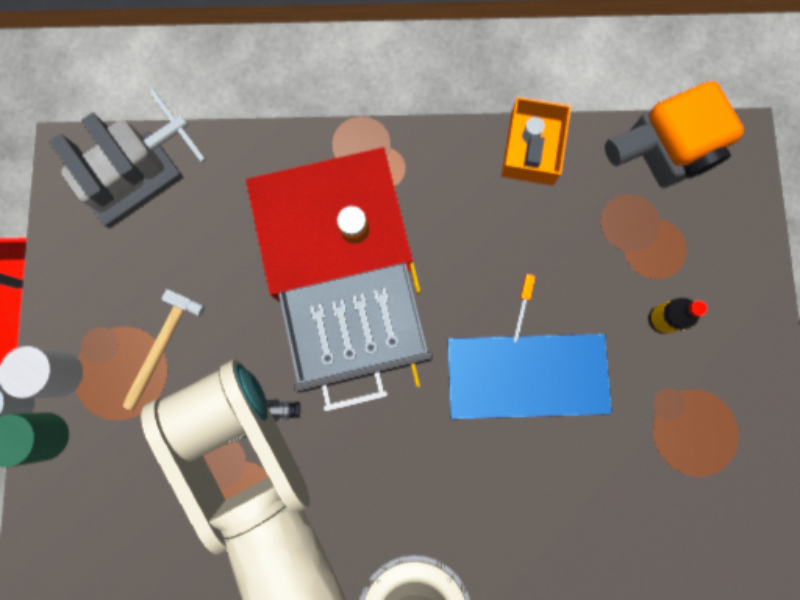

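All four spanners lie flat in the drawer, at around (320–385, 330), and the mat is clear. Next I push the drawer shut.

```bash
python3 - <<'E'
from h import *
effector.close(20); p=c2w(-.262,.022); q=pick_q(p,.045,YAW)
env.reach([*p,.18],q); env.movel([*p,.045],q,velocity=.12); f0=state()["wrist_force"]
env.movel([*c2w(-.08,.022),.045],q,velocity=.06); print(state()["wrist_force"]-f0)
for x in np.arange(-.075,-.049,.0015):
    env.movel([*c2w(x,.022),.045],q,velocity=.02); env.wait(.1); s=state(); f=(rot(-YAW)@(s["wrist_force"]-f0)[:2]); print(round(x,4),w2c(s["tool_pos"][:2])[0],f)
    if f[0]<-14: break
env.movel([*c2w(x-.03,.022),.045],q); env.movel([*c2w(x-.03,.022),.2],q,velocity=.2)
env.reach([.42,.25,.25],pick_q([.42,.25],.25,0)); print(state()["t"])
t,s=[eyes.capture(n) for n in("top","scene")]
cv2.imwrite("pics/t4.png",cv2.resize(t["pixels"][150:250,190:390,::-1],(800,400),interpolation=cv2.INTER_CUBIC))
cv2.imwrite("pics/s4.png",cv2.resize(s["pixels"][170:245,140:260,::-1],(800,500),interpolation=cv2.INTER_CUBIC))
for q_ in("cabinet_eye","drawer_eye","lockpin","pin_tip"):
    P=[eyes.place_of(c,q_) for c in(t,s)]; print(q_,[[(np.round(d["at"],1),round(d["score"],2)) for d in k[:2]] for k in P])
    if all(P): X=tri((t,s),[k[0]["at"][::-1] for k in P]); print("  tri",X,w2c(X[:2]))
for c in(t,s):
    for d in eyes.outline_of(c,"lockpin")[:1]: print(axis_fit(c,d["pixels"],.01),d["score"])
E
```

```text
[-1.0796 -2.3621 -0.5264]
-0.075 [-0.0746  0.0222] [ 0.3624 -0.9926]
-0.0735 [-0.0734  0.022 ] [-0.4921 -0.4986]
-0.072 [-0.072  0.022] [-1.2745 -1.0002]
-0.0705 [-0.0704  0.022 ] [-1.1165 -1.4056]
-0.069 [-0.0689  0.022 ] [-0.7192 -0.7883]
-0.0675 [-0.0674  0.022 ] [-0.9006 -0.5589]
-0.066 [-0.0659  0.022 ] [-1.6205  0.0569]
-0.0645 [-0.0644  0.022 ] [-1.1197 -1.5678]
-0.063 [-0.0629  0.022 ] [-0.555  -1.2438]
-0.0615 [-0.0614  0.022 ] [-0.8658 -0.3925]
-0.06 [-0.06   0.022] [-1.8258 -0.9568]
-0.0585 [-0.0598  0.022 ] [-9.9812 -1.2861]
-0.057 [-0.0597  0.022 ] [-18.0406  -1.006 ]
72.3167
cabinet_eye [[(array([181.4, 268.4]), 0.78)], [(array([200.7, 247. ]), 0.86)]]
  tri [ 0.6677 -0.0218  0.0663] [[-0.028  -0.1513]]
drawer_eye [[(array([184.7, 250.5]), 0.69)], [(array([199.9, 261.1]), 0.53)]]
  tri [0.6586 0.029  0.0692] [[-0.0258 -0.0998]]
lockpin [[(array([191.4, 332.9]), 0.72)], [(array([198.3, 176. ]), 0.43)]]
  tri [ 0.641  -0.2517  0.0168] [[-0.1042 -0.3699]]
pin_tip [[(array([219.8, 332.6]), 0.71)], [(array([182. , 193.6]), 0.65)]]
  tri [ 0.5428 -0.2333  0.0127] [[-0.1961 -0.3305]]
(array([ 0.6232, -0.2484]), np.float64(2.8635390132466103), np.float64(0.14631127305717084)) 0.5
(array([ 0.6282, -0.2524]), np.float64(-0.2507267241322111), np.float64(0.14928070650243988)) 0.76
```

View pics/t4.png

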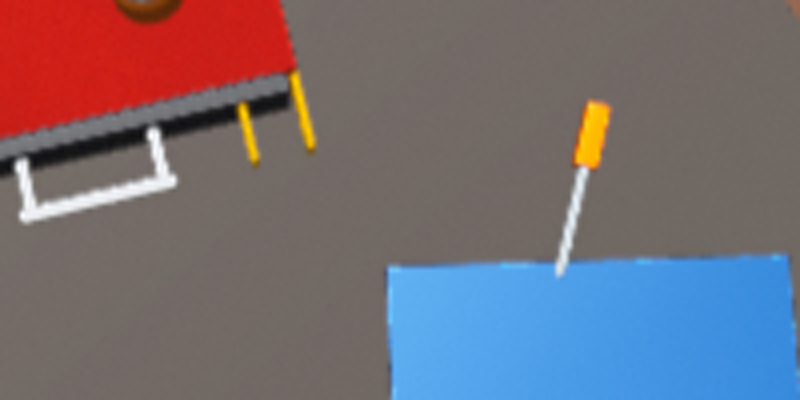

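View pics/s4.png

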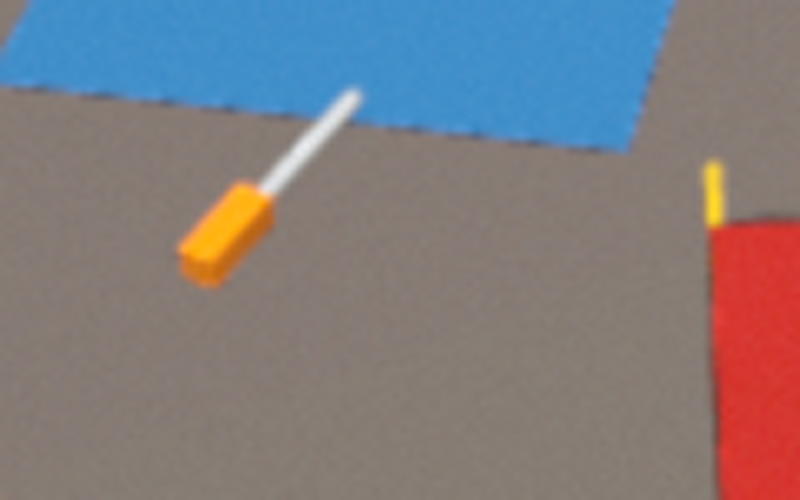

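The drawer hit its hard stop: bar contact gives the face about 2 mm deeper than my estimate. The top crop shows the pin undisturbed, with its handle at (593,135) and its tip at (559,273). Next I grasp the pin.

```bash
cat >> h.py <<'E'
def orange(c,z):
    im=c["pixels"].astype(int); m=(im[...,0]>190)&(im[...,1]>80)&(im[...,1]<185)&(im[...,2]<70)
    return m
E
python3 - <<'E'
from h import *
cs=[eyes.capture(n) for n in("top","scene")]; H=[];T=[]
for c in cs:
    m=orange(c,0)
    v,u=np.nonzero(m); p=plane(c,np.c_[u,v],.016); k=np.hypot(*(p-[.665,-.258]).T)<.05
    H.append(p[k].mean(0)); print(k.sum(),H[-1])
    tp=eyes.place_of(c,"pin_tip")[0]["at"][::-1]; T.append(plane(c,tp,.01)[0])
H=np.array(H);T=np.array(T); h=H.mean(0); tip=T.mean(0); d=tip-h; a=np.arctan2(d[1],d[0]); print(T,np.degrees(a),np.linalg.norm(d),"want .1225")
d/=np.linalg.norm(d); g=h+d*.0
EX=-.0245
best=None
for k in(0,np.pi):
    y1=a+k; y2=YAW+np.pi/2+k; j1=kin.ik([*g,.004],down(y1)); j2=kin.ik([*c2w(EX,-.30),.052],down(y2)); j3=kin.ik([*c2w(EX,-.178),.052],down(y2)); print(k,j1,j2,j3)
    if j1 is not None and j2 is not None and (best is None or abs(j2[5])<best[0]): best=(abs(j2[5]),y1,y2)
_,y1,y2=best; np.save("y.npy",[y1,y2])
effector.let_go(); env.reach([*g,.15],down(y1)); f0=state()["wrist_force"]
env.movel([*g,.035],velocity=.15); env.movel([*g,.004],velocity=.04); print(state()["wrist_force"]-f0)
effector.close(80); print(state()["grip_width"],state()["wrist_force"]-f0,state()["tool_pos"])
env.movel([*g,.17],velocity=.12); print(state()["grip_width"],state()["wrist_force"]-f0)
p=c2w(EX,-.31); env.reach([*p,.17],down(y2)); env.movel([*p,.052],velocity=.12); print(state()["grip_width"],state()["tool_pos"],state()["t"])
for n in("top","scene"):
    c=eyes.capture(n); P=[eyes.place_of(c,"pin_tip"),eyes.place_of(c,"lockpin")]; 
    print([w2c(plane(c,k[0]["at"][::-1],.058))[0] for k in P if k])
    b=(150,210) if n=="top" else (160,160)
    cv2.imwrite(f"pics/{n}5.png",cv2.resize(c["pixels"][b[0]:b[0]+90,b[1]:b[1]+140,::-1],(800,514),interpolation=cv2.INTER_CUBIC))
E
```

```text
42 [ 0.6615 -0.2611]
97 [ 0.6736 -0.2616]
[[ 0.5566 -0.2337]
 [ 0.5516 -0.2335]] 166.2551224974718 0.11678041380204104 want .1225
0 [-0.4247  0.753   0.9685  0.      1.4201 -1.7556] [-0.2829  0.724   0.9122  0.      1.5054 -0.5029] [-0.1238  0.596   1.0974  0.      1.4482 -0.3437]
3.141592653589793 [-0.4247  0.753   0.9685 -0.      1.4201  1.386 ] [-0.2829  0.724   0.9122 -0.      1.5054  2.6387] [-0.1238  0.596   1.0974 -0.      1.4482  2.7979]
[0.7902 0.6005 0.2236]
0.20939524392322073 [0.5807 0.197  1.4296] [ 0.6678 -0.2614  0.0044]
0.21151051618882494 [ 1.3109  1.1259 -1.8567]
0.21119468419690812 [ 0.7064 -0.1761  0.0535] 82.2417
[array([-0.0233, -0.189 ]), array([-0.0252, -0.2774])]
[array([-0.0177, -0.1053]), array([-0.037 , -0.2852])]
```

View pics/top5.png

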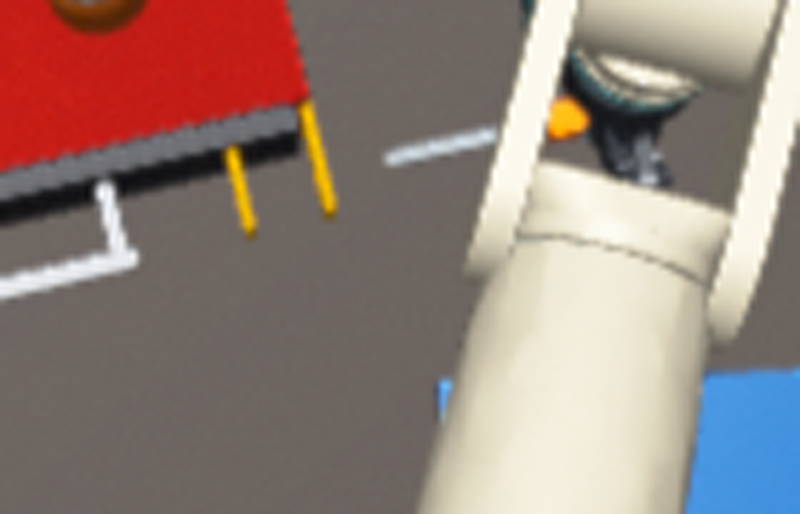

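View pics/scene5.png

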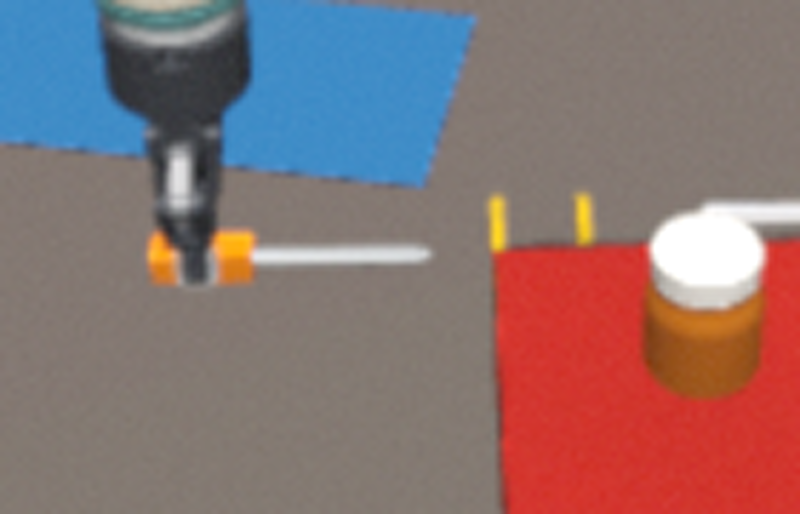

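The pin is held level and square at mid-handle, with its tip about 40 mm short of the cabinet lug. I'll compare the rod line with the lugs numerically, then insert with force monitoring.

```bash
python3 - <<'E'
from h import *
s_=state(); tp=w2c(s_["tool_pos"][:2])[0]; print("tool",tp,s_["tool_pos"][2],s_["orientation"])
P={}
t,s=[eyes.capture(n) for n in("top","scene")]
for nm,c in(("top",t),("scene",s)):
    im=c["pixels"].astype(int); yl=((im[...,0]>150)&(im[...,1]>110)&(im[...,2]<90)).astype(np.uint8)
    n,lab=cv2.connectedComponents(yl)
    for i in range(1,n):
        v,u=np.nonzero(lab==i); q=w2c(plane(c,np.c_[u,v],.078))
        if len(q)>8 and (abs(q[:,0]+.02)<.08).all() and (abs(q[:,1]+.12)<.06).all(): print(nm,"lug n",len(q),"x",np.sort(q[:,0])[[0,1,2,-2,-1]],"y",q[:,1].mean())
    # expected lug corner pixels for face offset 0.0022
    for y in(-.147,-.100):
        print("  model drawer lug px", proj(c,np.array([[*c2w(x+.0022,y),z] for x,z in((-.047,.078),(-.047,.038),(-.005,.078))])).round(1).tolist())
    # rod pixels: deviation from predicted axis
    a=proj(c,np.array([[*c2w(tp[0],tp[1]+k),.058] for k in np.arange(.045,.125,.004)])); 
    g=im.sum(2)/3.; nrm=np.array([-(a[-1]-a[0])[1],(a[-1]-a[0])[0]]); nrm/=np.linalg.norm(nrm); offs=np.arange(-6,6.01,.25); prof=[]
    for p in a:
        xy=(p+offs[:,None]*nrm).astype(np.float32); pr=cv2.remap(g.astype(np.float32),xy[:,:1],xy[:,1:],1)[:,0]; w=np.clip(pr-np.median(pr)-12,0,None)
        prof.append(round(float((w*offs).sum()/w.sum()),2) if w.sum()>5 else None)
    print(nm,"rod offset px along normal",nrm,prof)
E
```

```text
tool [-0.0243 -0.3101] 0.05252473345908165 [0.0004 0.6252 0.7804 0.0001]
top lug n 52 x [-0.0446 -0.0439 -0.0414  0.016   0.0168] y -0.14725143269662014
top lug n 37 x [-0.0458 -0.0434 -0.0427 -0.0021  0.0011] y -0.10016887764322309
  model drawer lug px [[267.4, 186.2], [267.3, 188.3], [264.3, 173.8]]
  model drawer lug px [[253.2, 189.6], [253.5, 191.6], [250.2, 177.2]]
top rod offset px along normal [-0.234  -0.9722] [None, None, None, -3.7, -4.33, -2.62, 0.4, 0.72, 0.93, 0.94, 0.79, 0.84, 1.02, 1.07, 0.93, 0.99, 1.07, 0.97, 1.02, 1.12]
scene lug n 19 x [-0.0413 -0.0412 -0.0365 -0.0034 -0.0033] y -0.14955782797128797
scene lug n 22 x [-0.0441 -0.0439 -0.0392 -0.006  -0.0059] y -0.1025349791731819
  model drawer lug px [[247.2, 194.2], [247.3, 203.9], [247.6, 203.1]]
  model drawer lug px [[262.2, 193.8], [262.0, 203.4], [263.0, 202.7]]
scene rod offset px along normal [0.0291 0.9996] [-0.11, -0.03, -0.04, -0.03, 0.01, 0.03, 0.08, 0.1, 0.1, 0.12, 0.15, 0.19, 0.22, 0.22, 0.19, 0.2, 0.2, 0.19, 0.29, 0.34]
```

```bash
cat > ins.py <<'E'
from h import *
import sys
EX,Z,y0,y1=map(float,sys.argv[1:5])
q=down(np.load("y.npy")[1]); env.movel([*c2w(EX,y0),Z],q,velocity=.05); env.wait(.3); f0=state()["wrist_force"]
for y in np.arange(y0,y1+1e-6,.003):
    env.movel([*c2w(EX,y),Z],q,velocity=.03); env.wait(.05); s=state(); d=s["wrist_force"]-f0; f=rot(-YAW)@d[:2]
    print(round(y,4),w2c(s["tool_pos"][:2])[0],round(s["tool_pos"][2],4),f,round(d[2],1),round(s["grip_width"],3))
    if f[1]<-9 or np.linalg.norm(d)>15: print("STOP"); break
E
python3 ins.py -.024 .052 -.285 -.172; python3 -c "
from h import *
print(state()['t'])
for n,b in(('top',(150,210)),('scene',(160,160))):
    c=eyes.capture(n);cv2.imwrite(f'pics/{n}6.png',cv2.resize(c['pixels'][b[0]:b[0]+90,b[1]:b[1]+140,::-1],(800,514),interpolation=cv2.INTER_CUBIC))"
```

```text
-0.285 [-0.024 -0.285] 0.052 [ 0.3629 -0.2883] 0.3 0.209
-0.282 [-0.024  -0.2818] 0.052 [0.3109 0.5442] 0.6 0.212
-0.279 [-0.024  -0.2789] 0.0521 [ 0.1722 -0.1456] 0.3 0.207
-0.276 [-0.024  -0.2759] 0.052 [0.9711 0.6393] 0.1 0.212
-0.273 [-0.024  -0.2729] 0.052 [-0.0787 -0.0792] -0.2 0.213
-0.27 [-0.024  -0.2699] 0.052 [ 0.2475 -0.4047] 0.1 0.209
-0.267 [-0.024  -0.2669] 0.052 [0.6052 0.1629] 0.0 0.208
-0.264 [-0.024  -0.2639] 0.052 [0.1815 0.6861] 0.8 0.21
-0.261 [-0.024  -0.2609] 0.052 [-0.1061 -0.1421] 0.2 0.21
-0.258 [-0.024  -0.2579] 0.052 [-0.2702  0.1141] 0.6 0.209
-0.255 [-0.024  -0.2549] 0.052 [-0.2257  0.4554] 0.4 0.211
-0.252 [-0.024  -0.2519] 0.052 [-0.286   0.1082] -1.0 0.21
-0.249 [-0.024  -0.2489] 0.052 [0.5507 0.4975] 0.3 0.211
-0.246 [-0.024  -0.2459] 0.052 [0.2594 0.9152] -0.7 0.208
-0.243 [-0.024  -0.2429] 0.052 [0.3743 0.8311] -0.8 0.209
-0.24 [-0.024  -0.2399] 0.052 [ 0.4574 -0.3437] -0.2 0.21
-0.237 [-0.024  -0.2369] 0.052 [0.2907 0.1539] 0.6 0.212
-0.234 [-0.024  -0.2339] 0.052 [ 0.4928 -0.1437] 0.2 0.209
-0.231 [-0.024  -0.2309] 0.052 [0.7564 0.0478] 0.3 0.213
[... 377 characters left out ...]
99] 0.052 [-0.2198  1.0052] -0.4 0.211
-0.207 [-0.024  -0.2069] 0.052 [0.2983 0.6415] -0.4 0.206
-0.204 [-0.024  -0.2039] 0.052 [0.7842 0.6898] -0.9 0.209
-0.201 [-0.024  -0.2009] 0.052 [ 0.7972 -0.244 ] -0.2 0.211
-0.198 [-0.024  -0.1979] 0.052 [-0.1128 -0.0036] 0.4 0.209
-0.195 [-0.024  -0.1949] 0.052 [-0.6646  0.4448] 0.9 0.208
-0.192 [-0.024  -0.1919] 0.052 [0.5102 0.8856] 0.1 0.217
-0.189 [-0.024  -0.1889] 0.052 [-0.1849 -0.0967] 0.0 0.21
-0.186 [-0.024  -0.1859] 0.052 [-0.1831  0.5081] 0.3 0.208
-0.183 [-0.024  -0.1829] 0.052 [ 0.3976 -0.5566] 0.3 0.21
-0.18 [-0.024  -0.1805] 0.0521 [ 0.967  -3.5989] -0.1 0.214
-0.177 [-0.0241 -0.1805] 0.0523 [  2.172  -14.2754] -2.5 0.209
STOP
94.6917
```

View pics/top6.png

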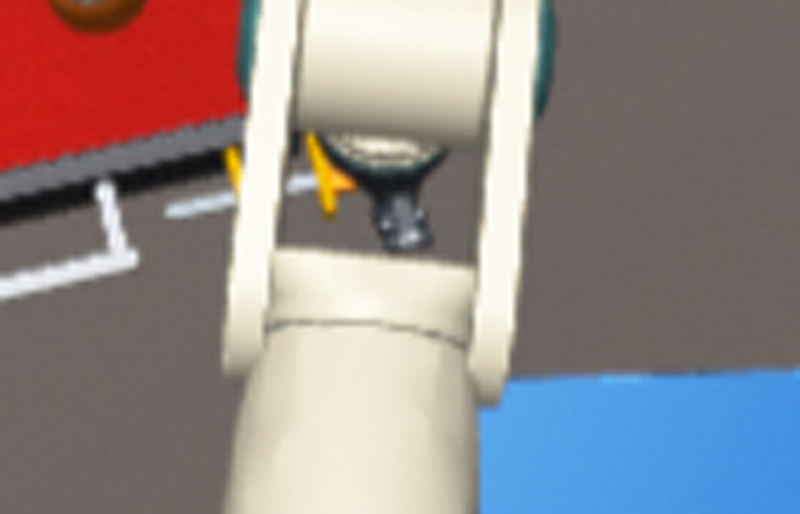

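View pics/scene6.png

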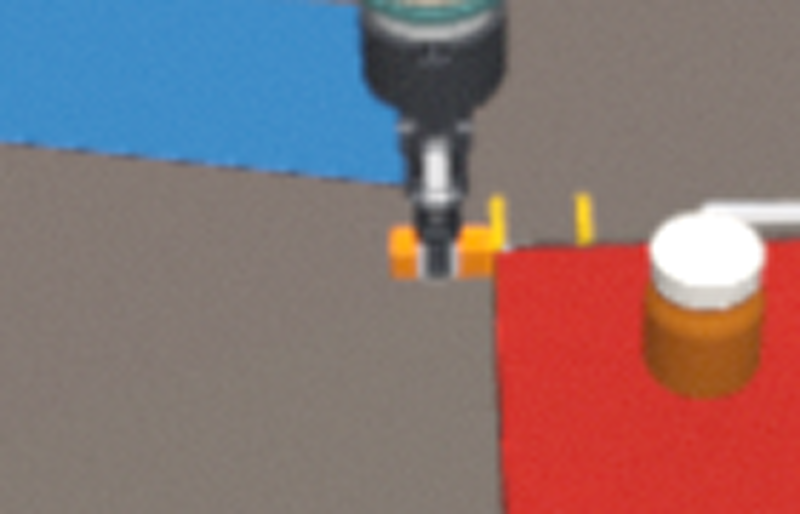

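The pin passes through both eyes (tip at (165,210) in the top crop) and its handle is up against the cabinet lug. Next I relax the push, release, back off and check.

```bash
python3 - <<'E'
from h import *
q=state()["orientation"]; p=c2w(-.024,-.180)
env.movel([*p,.0515],q,velocity=.02); env.wait(.2); effector.let_go(); env.wait(.3); print(state()["wrist_force"])
env.movel([*p,.2],q,velocity=.1); env.reach([.42,-.25,.3],pick_q([.42,-.25],.3,0)); env.wait(.5); print(state()["t"])
ims=[]
for n,b in(('top',(150,210)),('scene',(160,160))):
    c=eyes.capture(n)
    P=[eyes.place_of(c,k) for k in("pin_tip","lockpin")]; print(n,[w2c(plane(c,k[0]["at"][::-1],.058))[0] for k in P if k])
    ims.append(cv2.resize(c['pixels'][b[0]:b[0]+70,b[1]:b[1]+140,::-1],(600,300),interpolation=cv2.INTER_CUBIC))
cv2.imwrite("pics/f7.png",np.vstack(ims)); print(len(look_spanners()))
E
```

```text
[-0.8494 -0.0012  0.9758]
99.6833
top [array([-0.0263, -0.151 ])]
scene [array([-0.0277, -0.1495]), array([-0.0307, -0.1541])]
0
```

View pics/f7.png

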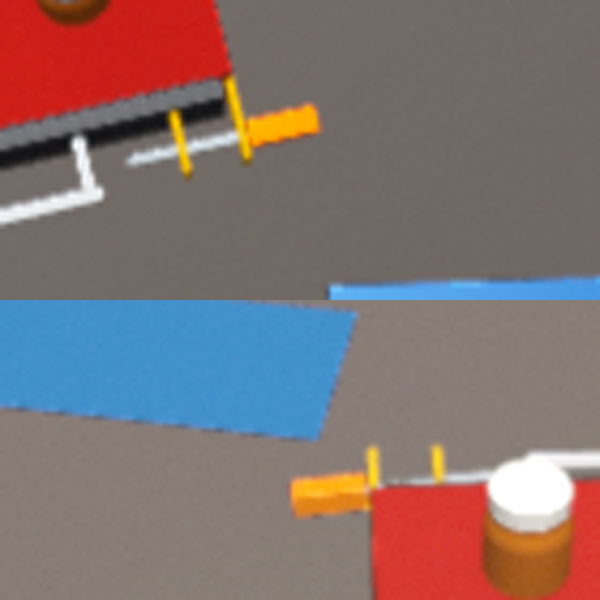

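The pin is through both lugs, with its handle against the cabinet eye and drooping slightly. The drawer is shut and no spanners are left out. I'm handing the job in.

```bash
python3 -c "
from rig import workorder
print(workorder.sign_off())"
```

```text
the job is handed in; nothing more can be done
None
```

I laid all four spanners in the drawer, pushed it fully shut, locked it with the pin through both eyes up to its handle, and handed the job in at about 100 s; the oil bottle, jar and hammer were not touched.

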